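Travel check of a spring-backed mirror mount

ROBOT

A 6-joint arm with a two-finger parallel gripper is mounted at the origin on the work surface. World frame = base frame: x ahead of the robot, y to its left, z up, the work surface at z = 0. Lengths are in m, angles in rad, forces in N, time in s.
With the tool pointing down it reaches from about 0.4 to 0.825 m from the base axis. Payload 7 kg.
Tool frame: the origin (TCP) lies on the front face of the gripper's body, between the roots of the fingers; the fingertips stand 66 mm ahead of it and the grasp point (between the pads) lies 47 mm ahead of it; z points along the fingers, y is the line along which they close (so a half turn about z gives the same grasp; the last joint's range is limited). The gripper opens to 88 mm and grips with 3 to 60 N. Pads are 19 mm wide; open, the fingers measure 130 mm over their backs; the gripper's body (78 mm by 193 mm) begins 47 mm behind the grasp point.
Start: joints at [-0.973, 0.359, 0.012, 0, -1.224, -0.288], TCP at [0.206, -0.643, 0.292] pointing down, gripper open.
Joint ranges: [-3.07, 3.07], [-1.43, 2.12], [-1.02, 1.25], [-3.03, 1.67], [-3.05, -0], [-3.03, 3.03]. Speed limits (rad/s): [2.39, 2.39, 3.01, 3.14, 3.14, 3.14].

INTERFACE

Orientations are given as [roll, pitch, yaw] about the fixed x, y, z axes, in that order (R = Rz(yaw) Ry(pitch) Rx(roll)).
In Python, from station import arm gives the robot as it stands. The module is installed in compiled form; this text tells all that it offers.
- The arm moves only by the tool move_arm, never from a script. Its argument "increments" is a list of rows, each an object of numbers: "jaw": the gripper command: -1 is shut, 1 is fully open, values between are in proportion; "dx", "dy", "dz": the shift along the tool's x, y, z in m; "twist": the turn about the tool's z in rad. A call has 1 to 12 rows; each row shifts and turns the commanded pose from where the row before left it, along the tool's axes as they then stand; what a row does not reach is not made up. A row lasts 1/12 s, in which the tool goes at most 41.7 mm and 7.16 degrees, less where a joint would pass 70% of its speed; a pose out of reach is approached as far as the arm can. A call is refused whole if a number of a shift passes 0.0417 or a number of a turn 0.125, either way. A call with a gripper value outside its range is refused whole. The fingers move at their own pace and stop on an object; "force" is the grip in N (left out, the last holds). Time passes only in rows, so rows that do not move let the fingers close. It gives the time, the measured TCP pose, the force, the opening and the grip force at its end, in the units of the state.
- arm.get_state(): the state, without advancing time (a new reading comes with each control period).
- arm.grab_frame(name): name is "scene" or "top" or "wrist"; returns the picture (480x640x3 uint8, blue, green, red); there is no depth.
- arm.camera_info(name): a dict with "K" (3x3 intrinsics, pixels), "extrinsics" (4x4, takes a point from camera to world coordinates). Camera axes: x right, y down, z forward; pixel columns grow to the right and rows downward; lengths in m; the calibration is good to about 2 mm. A picture is of the moment at which its call begins: read the wrist's pose just before it. camera_info takes no time and is no camera call; for the wrist camera it gives the pose at the moment of the call.
- arm.job_done(): hands the job in; it is judged then, once.
Trained networks look in the newest picture that a camera, given by its name, has taken for a name from the list of things; names that differ only in an ending like _2 or _b are one class to them, and where a whole thing is asked for, a point or a joint stands for the part that bears it (a point fixed in the world has none). Each returns a list of dicts, best first, with "score" (0 to 1); they miss things now and then, are a little off and sometimes report something else, mostly with a low value. They report only what shows in the picture. A call takes as long as a camera call.
- arm.find_in(camera, name): "position" ([x, y, z] in m, in world coordinates, good to about 4 mm: the middle of the surface that is visible of it).
- arm.silhouettes(camera, name): "pixels" (480x640 bool, what is visible of it).
- arm.pinpoint(camera, name): "position" ([x, y, z] in m, in world coordinates, good to about 4 mm: a listed point, or the origin of a listed thing).
The state is a dict: "t": time; "q": joint angles; "qd": joint speeds; "joint_efforts": joint torques, N m; "eef_pos": TCP position; "ee_rot": TCP orientation; "force": force on the tool from outside, world axes, zero at the start; "moment": the same for the moment, N m; "width": finger opening in m; "gripper_force": force on a finger pad.
Only numpy, scipy, OpenCV 4.12 (cv2) and the standard library are available. Lean on these libraries where they do the work, as an engineer would, in place of code of your own. Each camera call takes 0.05 s, during which the arm holds its last target. There are 200 camera calls.

TASK

Check the travel of the mirror mount that has the scale: with a fingertip, gently press the round thumb pad on its plate's corner down until the pointer stands level with the marker bar on the scale, without running past it, keep it there for about a second, then let the plate spring back up. Only press: do not pinch anything, do not shift or lift the mount, do not touch the pointer or the marker, and leave everything else on the bench where it is.

Things in the scene. Friction and masses are not known exactly. Their poses are not given: they have to be found in the camera images.
- mount: mirror mount standing loose on the bench (2.2 kg): dark base 150 x 150 x 14 mm with a 60 mm wide tongue out to y = 185 mm. Origin: centre of the base's underside, 85 mm below the plate's pivot line, which runs along the mount's x; +y points to the thumb-pad corner. The plate is a 106 mm square, 10 mm thick, standing cornerwise, top 90 mm above the bench, its +y corner 75 mm from the pivot line
- scale_top (a point): top edge, centre, of the upright white scale on the tongue, 112 mm above the bench: 50 mm wide along the mount's y, 5 mm thick along its x, 140 mm from the pivot line
- tilt_plate (a joint): tilt of the plate in rad: 0 at rest (level, held up by its spring), growing as the thumb-pad corner is pressed down, stop at 0.40. The spring pushes back at the pad with about 2 N at first and 7 N at the stop
- thumb_pad: round steel pad, 22 mm across and 8 mm high, on top of the plate at its +y corner, 56 mm from the pivot line; origin at its underside. It tips with the plate
- pad_top (a point): centre of the thumb pad's top, 98 mm above the bench at rest; the place to press
- pointer: thin dark pointer fixed to the plate and sticking out past the pad corner along the mount's +y, 4 mm thick; its origin is on the pivot line
- pointer_tip (a point): free end of the pointer, 155 mm from the pivot line, 85 mm above the bench at rest; it sinks about 2.8 mm for each 1 mm that the pad is pressed, passing in front (+x of the mount) of the scale
- marker (a joint): how far the marker has been slid down the scale, in m (0: its bar is at 65 mm height; 0.032 lowest). Stiff; set beforehand, not to be moved
- marker_bar: the marker itself: the bar and its thumb block (16 x 12 x 14 mm, at mount y = 172 mm); origin on the mount's vertical axis, at the bar's height
- mark (a point): point on the marker's bar that the pointer tip has to come level with: a dark horizontal bar 5 mm high and 46 mm long across the scale, with a small thumb block at its outer end. z axis up
- amber_bottle: amber glass bottle with white cap, 62 mm diameter, 125 mm high; origin at its underside
- small_bottle: smaller amber bottle with white cap, 42 mm diameter, 85 mm high; origin at its underside
- flask: stoppered conical glass flask, 84 mm wide, 118 mm high; origin at its underside
- dish: white porcelain bowl, 72 mm wide, 30 mm high; origin at its underside
- stopper: glass stopper standing beside the mount on the robot's side of the scale, 28 mm wide, 42 mm high; origin at its underside
- screwdriver: screwdriver lying on the bench beyond the mount, 140 mm long, along its own x
- vial: amber vial with white cap, 24 mm wide, 45 mm high, on the robot's side of the second mount; origin at its underside
- plain_mount: second mirror mount, without pad, pointer or scale: 130 x 100 mm dark base, square plate 150 mm over its corners at 76 mm height, does not move; origin at its underside

How it is judged:
By the outcome, as a careful person would: the job done as asked, in the order asked, and still so for the second after the job is handed in, with the robot touching nothing.
It also fails if it takes over 37 s, if anything falls off the work surface, if the arm or the gripper's body presses on something with over 40 N, if the wrist force passes 120 N, or if a joint passes its speed limit or range.

## Working session

There is one attempt and no reset: what is moved stays moved. The work goes in short steps, Python scripts to look and compute and a tool call to move; the robot and the scene stay as the last step left them, time stands still between calls to the robot, and variables do not carry over. Pictures are saved under pics/ and viewed, at most 10 in all, crops included, and the job is handed in when it is done.

Besides the shell and the picture viewer there is one more tool, called after "Emit:" as name(argument=value, ...), one argument or row to a line, values as JSON. move_arm: Moves the arm, as the interface text tells. Its arguments: {"type":"object","properties":{"increments":{"type":"array"},"force":{"type":"number"}},"required":["increments"]}

```bash
mkdir -p pics
python3 - <<'E'
from station import arm
import cv2,numpy as np
s=arm.get_state();print(s['t'],s['eef_pos'],s['ee_rot'],s['width'])
for c in('scene','top'):
    cv2.imwrite(f'pics/{c}1.png',arm.grab_frame(c))
    for n in('mount','pad_top','pointer_tip','mark','scale_top','stopper','plain_mount','vial','amber_bottle','small_bottle','flask'):
        r=arm.pinpoint(c,n)
        print(c,n,[(np.round(d['position'],4).tolist(),round(d['score'],2)) for d in r[:2]])
E
```

```text
0.0 [ 0.20566014 -0.64250215  0.29120236] [ 3.13990378e+00 -1.51104703e-04 -2.83188714e+00] 0.08739489569332543
scene mount [([0.5199, -0.2113, -0.0], 0.87)]
scene pad_top [([0.5055, -0.1597, 0.0976], 0.59)]
scene pointer_tip [([0.4805, -0.0645, 0.0825], 0.52)]
scene mark [([0.4838, -0.0677, 0.0406], 0.64), ([0.7721, 0.18, 0.0006], 0.22)]
scene scale_top [([0.476, -0.0776, 0.1138], 0.89), ([0.7703, 0.1796, 0.0014], 0.47)]
scene stopper [([0.4145, -0.0915, -0.0033], 0.59)]
scene plain_mount [([0.4914, 0.1434, 0.0019], 0.57)]
scene vial [([0.3907, 0.1238, 0.0007], 0.69)]
scene amber_bottle [([0.7759, 0.1811, -0.0002], 0.91), ([0.629, -0.2149, -0.0019], 0.69)]
scene small_bottle [([0.779, -0.099, 0.0003], 0.79), ([0.6297, -0.2141, 0.0026], 0.54)]
scene flask [([0.7503, -0.221, -0.0014], 0.61)]
top mount []
top pad_top [([0.5044, -0.1604, 0.0979], 0.51)]
top pointer_tip [([0.4761, -0.0613, 0.0857], 0.68), ([0.7798, -0.1035, -0.0016], 0.42)]
top mark [([0.4835, -0.0653, 0.0385], 0.54), ([0.7692, 0.179, -0.0021], 0.27)]
top scale_top [([0.4704, -0.08, 0.1125], 0.96)]
top stopper [([0.4136, -0.0911, 0.0015], 0.51), ([0.6293, -0.2153, -0.0029], 0.44)]
top plain_mount [([0.4888, 0.1472, 0.001], 0.92)]
top vial [([0.3919, 0.1287, -0.0026], 0.49)]
top amber_bottle [([0.7733, 0.1775, -0.0029], 0.78), ([0.4141, -0.0921, -0.0017], 0.52)]
top small_bottle [([0.7827, -0.1032, -0.0022], 0.82)]
top flask [([0.751, -0.2203, 0.0023], 0.92)]
```

View pics/scene1.png

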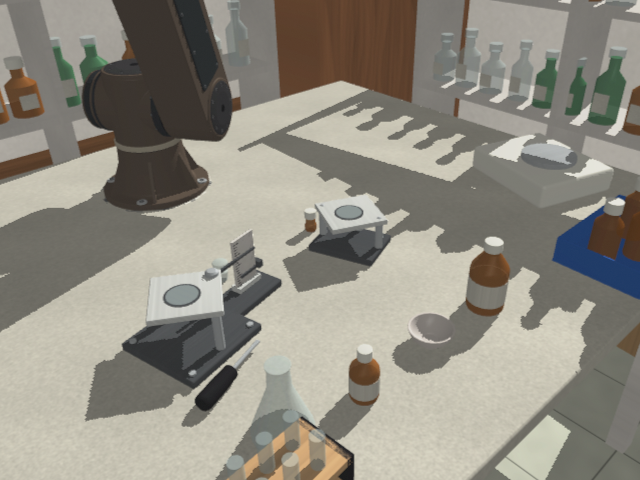

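View pics/top1.png

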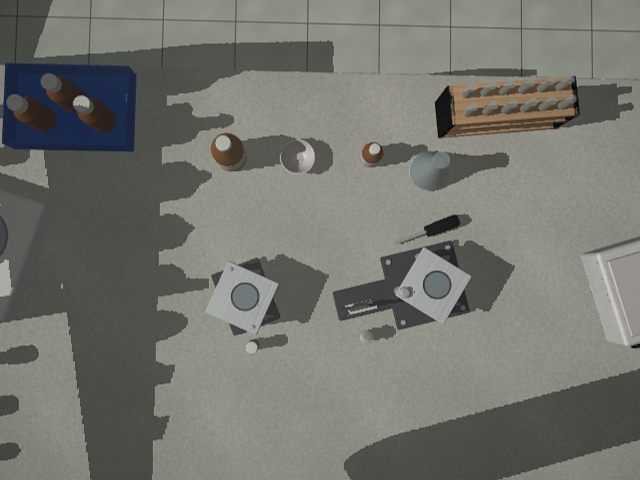

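The scene view shows the mount at about (185,320), its scale at (243,258) and the stopper at (218,268). In the top view the pad is at (405,292), the pointer and scale lie around (360,303), and the stopper is at (367,336). I'll move above the pad with the fingers shut and line the tool up with the mount.

Emit:
move_arm(
  increments=[
    {"jaw":-1,"dx":-0.027,"dy":0.023},
    {"jaw":-1,"dx":-0.027,"dy":0.023},
    {"jaw":-1,"dx":-0.027,"dy":0.023},
    {"jaw":-1,"dx":-0.027,"dy":0.023},
    {"jaw":-1,"dx":-0.027,"dy":0.023},
    {"jaw":-1,"dx":-0.027,"dy":0.023},
    {"jaw":-1,"dx":-0.027,"dy":0.023},
    {"jaw":-1,"dx":-0.027,"dy":0.023},
  ],
  force=10,
)

```text
$.increments[0]: bad value
```

Emit:
move_arm(
  increments=[
    {"jaw":-1,"dx":-0.027,"dy":0.023},
    {"jaw":-1,"dx":-0.027,"dy":0.023},
    {"jaw":-1,"dx":-0.027,"dy":0.023},
    {"jaw":-1,"dx":-0.027,"dy":0.023},
    {"jaw":-1,"dx":-0.027,"dy":0.023},
    {"jaw":-1,"dx":-0.027,"dy":0.023},
    {"jaw":-1,"dx":-0.027,"dy":0.023},
    {"jaw":-1,"dx":-0.027,"dy":0.023},
    {"jaw":-1},
  ],
)

```text
$.increments[0]: bad value
```

Emit:
move_arm(
  increments=[
    {"jaw":-1,"twist":-0.12},
    {"jaw":-1,"twist":-0.12},
    {"jaw":-1,"twist":-0.12},
    {"jaw":-1,"twist":-0.12},
    {"jaw":-1,"twist":-0.12},
    {"jaw":-1,"twist":-0.12},
    {"jaw":-1,"twist":-0.12},
    {"jaw":-1,"twist":-0.12},
    {"jaw":-1,"twist":-0.12},
    {"jaw":-1,"twist":-0.12},
    {"jaw":-1,"twist":-0.12},
    {"jaw":-1,"twist":-0.12},
  ],
)

```text
$.increments[0]: bad value
```

Emit:
move_arm(
  increments=[
    {"jaw":-1,"dx":-0.027,"dy":0.023,"dz":0,"twist":0},
    {"jaw":-1,"dx":-0.027,"dy":0.023,"dz":0,"twist":0},
    {"jaw":-1,"dx":-0.027,"dy":0.023,"dz":0,"twist":0},
    {"jaw":-1,"dx":-0.027,"dy":0.023,"dz":0,"twist":0},
    {"jaw":-1,"dx":-0.027,"dy":0.023,"dz":0,"twist":0},
    {"jaw":-1,"dx":-0.027,"dy":0.023,"dz":0,"twist":0},
    {"jaw":-1,"dx":-0.027,"dy":0.023,"dz":0,"twist":0},
    {"jaw":-1,"dx":-0.027,"dy":0.023,"dz":0,"twist":0},
  ],
  force=10,
)

```text
t: 1.87
eef_pos: [0.356, -0.4003, 0.2925]
ee_rot: [-3.141, 0.0, -2.832]
force: [0.9, -0.2, 0.2]
width: 0.0397
gripper_force: 0.0
```

Emit:
move_arm(
  increments=[
    {"jaw":-1,"dx":-0.027,"dy":0.023,"dz":0,"twist":0},
    {"jaw":-1,"dx":-0.027,"dy":0.023,"dz":0,"twist":0},
    {"jaw":-1,"dx":-0.027,"dy":0.023,"dz":0,"twist":0},
    {"jaw":-1,"dx":-0.027,"dy":0.023,"dz":0,"twist":0},
    {"jaw":-1,"dx":-0.027,"dy":0.023,"dz":0,"twist":0},
    {"jaw":-1,"dx":-0.027,"dy":0.023,"dz":0,"twist":0},
    {"jaw":-1,"dx":-0.027,"dy":0.023,"dz":0,"twist":0},
    {"jaw":-1,"dx":-0.027,"dy":0.023,"dz":0,"twist":0},
  ],
)

```text
t: 2.53
eef_pos: [0.5056, -0.159, 0.2926]
ee_rot: [-3.141, 0.001, -2.832]
force: [0.7, -0.1, -0.3]
width: 0.0004
gripper_force: 0.0
```

Emit:
move_arm(
  increments=[
    {"jaw":-1,"dx":0,"dy":0,"dz":0,"twist":-0.12},
    {"jaw":-1,"dx":0,"dy":0,"dz":0,"twist":-0.12},
    {"jaw":-1,"dx":0,"dy":0,"dz":0,"twist":-0.12},
    {"jaw":-1,"dx":0,"dy":0,"dz":0,"twist":-0.12},
    {"jaw":-1,"dx":0,"dy":0,"dz":0,"twist":-0.12},
    {"jaw":-1,"dx":0,"dy":0,"dz":0,"twist":-0.12},
    {"jaw":-1,"dx":0,"dy":0,"dz":0,"twist":-0.12},
    {"jaw":-1,"dx":0,"dy":0,"dz":0,"twist":-0.12},
    {"jaw":-1,"dx":0,"dy":0,"dz":0,"twist":-0.12},
    {"jaw":-1,"dx":0,"dy":0,"dz":0,"twist":-0.12},
    {"jaw":-1,"dx":0,"dy":0,"dz":0,"twist":-0.12},
    {"jaw":-1,"dx":0,"dy":0,"dz":0,"twist":-0.12},
  ],
)

```text
t: 3.53
eef_pos: [0.505, -0.1607, 0.2923]
ee_rot: [-3.141, -0.0, -1.386]
force: [0.6, 0.3, -0.5]
width: 0.0006
gripper_force: 0.0
```

Run:
```python
from station import arm
import cv2,numpy as np
s=arm.get_state();print(s['t'],s['eef_pos'],s['ee_rot'],s['width'],s['q'],s['force'])
i=arm.camera_info('wrist');print(i)
cv2.imwrite('pics/w1.png',arm.grab_frame('wrist'))
for n in('mount','thumb_pad','pad_top','pointer_tip','mark','scale_top','marker_bar','stopper'):
    r=arm.pinpoint('wrist',n)
    print(n,[(np.round(d['position'],4).tolist(),round(d['score'],2)) for d in r[:2]])
```

```text
3.5333 [ 0.50497898 -0.16065852  0.29230901] [-3.14131065e+00 -3.39417634e-05 -1.38582400e+00] 0.0005548883565408123 [ 6.23264446e-02  1.19371760e-01 -3.06141454e-01 -8.93037281e-07
 -1.14499907e+00  1.22646260e-01] [ 0.58730426  0.31121471 -0.46588707]
{'K': array([[387.95625836,   0.        , 321.94594125],
       [  0.        , 387.95625836, 241.15788606],
       [  0.        ,   0.        ,   1.        ]]), 'extrinsics': array([[-9.82800125e-01, -1.76564989e-01, -5.41176446e-02,
         5.21164235e-01],
       [-1.84670698e-01,  9.38366857e-01,  2.92171824e-01,
        -2.40151569e-01],
       [-8.05111087e-04,  2.97140449e-01, -9.54833444e-01,
         3.85662559e-01],
       [ 0.00000000e+00,  0.00000000e+00,  0.00000000e+00,
         1.00000000e+00]])}
mount [([0.5205, -0.2136, -0.0032], 0.87)]
thumb_pad [([0.5059, -0.1558, 0.0916], 0.65)]
pad_top [([0.5062, -0.1586, 0.0947], 0.87)]
pointer_tip [([0.7751, 0.1818, 0.0025], 0.61)]
mark [([0.5096, -0.1603, 0.0939], 0.28)]
scale_top []
marker_bar [([0.5062, -0.1602, 0.0901], 0.43)]
stopper [([0.4186, -0.0955, 0.0037], 0.73)]
```

View pics/w1.png

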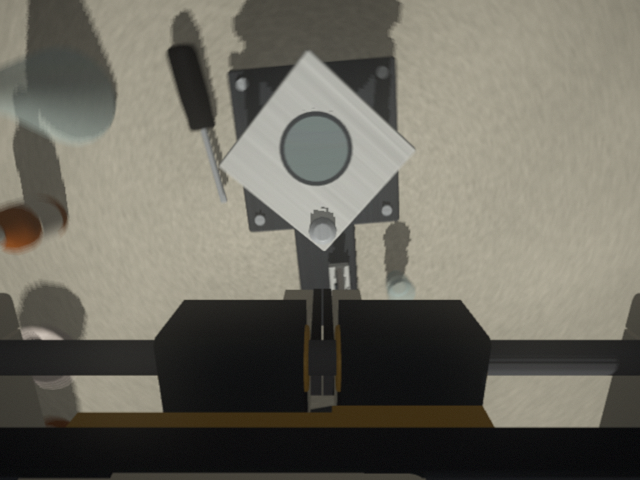

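The wrist view shows the pad at (322,228), with the shut fingers at (322,360) hiding the pointer. Next I'll enlarge the scale in the scene image and overlay projected height lines.

```bash
cat > h.py <<'E'
from station import arm
import cv2,numpy as np
O=np.array([.5202,-.2125]);A=np.deg2rad(15.8)
ex=np.array([np.cos(A),np.sin(A)]);ey=np.array([-np.sin(A),np.cos(A)])
def W(x,y,z): return np.r_[O+x*ex+y*ey,z]
def proj(c,P):
    i=arm.camera_info(c);T=np.linalg.inv(i['extrinsics'])
    p=i['K']@(T[:3,:3]@P+T[:3,3]);return p[:2]/p[2]
def view(name,u,v,r=40,k=9):
    im=arm.grab_frame('scene');cv2.imwrite('pics/raw_'+name,im)
    h=r*3//4;c=im[v-h:v+h,u-r:u+r]
    cv2.imwrite('pics/'+name,cv2.resize(c,None,fx=k,fy=k,interpolation=cv2.INTER_CUBIC))
E
python3 - <<'E'
from h import *
print('campos',arm.camera_info('scene')['extrinsics'][:3,3])
for z in(.112,.065,.045,.04,.035,.014):print(z,proj('scene',W(0.0025,115/1e3,z)),proj('scene',W(0.0025,165/1e3,z)))
print('tip',proj('scene',W(.006,.155,.085)))
u,v=proj('scene',W(0,.14,.06)).astype(int);print(u-40,v-30)
view('s2.png',u,v)
for n in('mark','scale_top','pointer_tip','pad_top','marker_bar'):
    r=arm.pinpoint('scene',n)
    print(n,[(np.round(d['position'],4).tolist(),round(d['score'],2)) for d in r[:1]])
E
```

```text
campos [ 1.17443216 -0.50418499  0.60883303]
0.112 [235.73270882 243.78706793] [255.55471788 229.62081297]
0.065 [238.67473362 268.21107484] [257.88689507 253.51583733]
0.045 [239.88019786 278.21855915] [258.84380584 263.32015512]
0.04 [240.17740222 280.68588079] [259.07984849 265.73860126]
0.035 [240.47296942 283.13961103] [259.31463743 268.14420207]
0.014 [241.69677556 293.29936553] [260.28728331 278.10973864]
tip [254.800616   246.90078734]
207 232
mark [([0.4824, -0.0662, 0.0386], 0.69)]
scale_top []
pointer_tip [([0.4789, -0.0618, 0.0816], 0.52)]
pad_top [([0.7516, -0.2196, -0.003], 0.72)]
marker_bar []
```

View pics/s2.png

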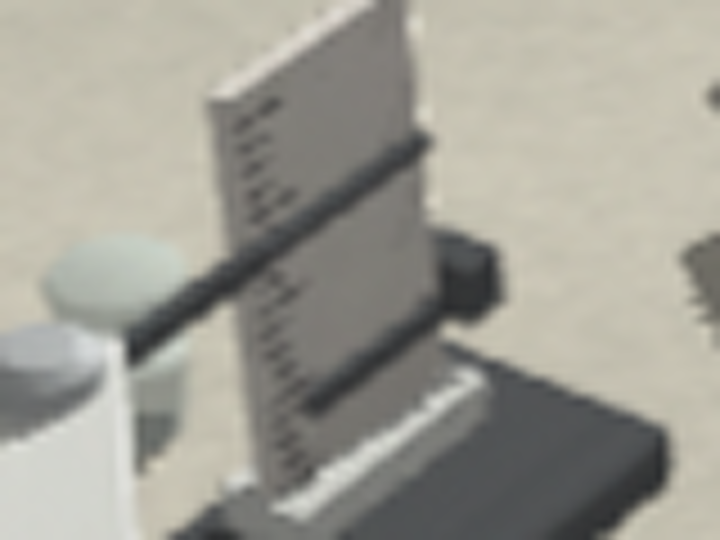

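Run:
```python
from h import *
b=W(0,.14,.04)
print('per 10mm x,y,z',[ (proj('scene',W(*d))-proj('scene',W(0,.14,.04))).round(2) for d in((.01,.14,.04),(0,.15,.04),(0,.14,.05))])
def rel(p): d=np.array(p[:2])-O; return np.round([d@ex*1e3,d@ey*1e3,p[2]*1e3],1)
for c in('scene','top','scene','top'):
    arm.grab_frame(c)
    for n in('mark','pointer_tip','scale_top','mount'):
        r=arm.pinpoint(c,n)
        if r: print(c,n,rel(r[0]['position']),round(r[0]['score'],2))
im=arm.grab_frame('top');u,v=proj('top',W(0,.12,.08)).astype(int)
cv2.imwrite('pics/t2.png',cv2.resize(im[v-30:v+30,u-40:u+40],None,fx=9,fy=9,interpolation=cv2.INTER_CUBIC));print(u-40,v-30)
for P in((0,0.155,.085),(0,.14,.112),(0,.056,.098)):print(P,proj('top',W(*P)))
```

```text
per 10mm x,y,z [array([4.69, 1.8 ]), array([ 3.76, -2.96]), array([-0.54, -4.9 ])]
scene mark [  1.3 149.4  39.9] 0.44
scene pointer_tip [  2.1 156.5  83.2] 0.51
scene scale_top [ -8.1 141.  112.1] 0.64
scene mount [-2.  -0.2 -2.6] 0.89
scene mark [  1.6 148.8  38.2] 0.48
scene pointer_tip [  3.5 153.7  83.6] 0.45
scene scale_top [ -8.3 138.7 114.3] 0.67
scene mount [-1.7  0.7 -4.1] 0.82
331 270
(0, 0.155, 0.085) [353.5294564  305.46150564]
(0, 0.14, 0.112) [362.67195415 304.13335864]
(0, 0.056, 0.098) [405.47634184 292.0479514 ]
```

View pics/t2.png

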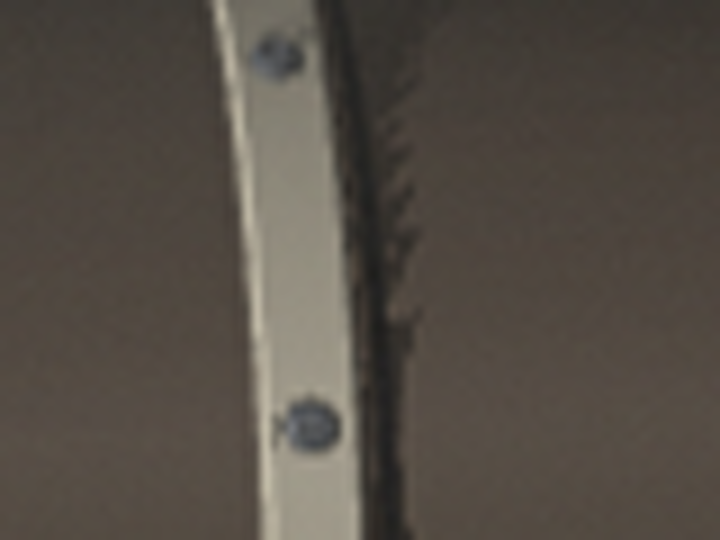

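The overhead view is now blocked by the arm, so I'll use the scene camera. It puts the bar at about 39–40 mm. Aligning now and coming down to about 5 mm above the pad.

Emit:
move_arm(
  increments=[
    {"jaw":-1,"dx":-0.002,"dy":0,"dz":0.02,"twist":-0.09},
    {"jaw":-1,"dx":0,"dy":0,"dz":0.025,"twist":0},
    {"jaw":-1,"dx":0,"dy":0,"dz":0.025,"twist":0},
    {"jaw":-1,"dx":0,"dy":0,"dz":0.023,"twist":0},
    {"jaw":-1,"dx":0,"dy":0,"dz":0.02,"twist":0},
    {"jaw":-1,"dx":0,"dy":0,"dz":0.01,"twist":0},
    {"jaw":-1,"dx":0,"dy":0,"dz":0,"twist":0},
    {"jaw":-1,"dx":0,"dy":0,"dz":0,"twist":0},
  ],
)

```text
t: 6.0
eef_pos: [0.5049, -0.1588, 0.1694]
ee_rot: [3.141, -0.0, -1.302]
force: [0.0, -1.0, -0.2]
width: 0.0009
gripper_force: 0.0
```

Run:
```python
from h import *
s=arm.get_state();print(s['eef_pos'],s['ee_rot'],s['force'])
p=s['eef_pos'][:2]-O;print('rel',p@ex,p@ey)
cv2.imwrite('pics/s3.png',cv2.resize(arm.grab_frame('scene')[190:340,120:320],None,fx=4,fy=4,interpolation=cv2.INTER_CUBIC))
arm.grab_frame('wrist');r=arm.pinpoint('wrist','pad_top')
for d in r:
  q=np.array(d['position']);print(q,d['score'])
```

```text
[ 0.50487831 -0.15879987  0.1693982 ] [ 3.14094538e+00 -1.95077540e-04 -1.30156699e+00] [ 0.01532577 -0.96051723 -0.18948556]
rel -0.00012132384536194852 0.05584303066329484
[ 0.5078 -0.1586  0.0954] 0.76
```

View pics/s3.png

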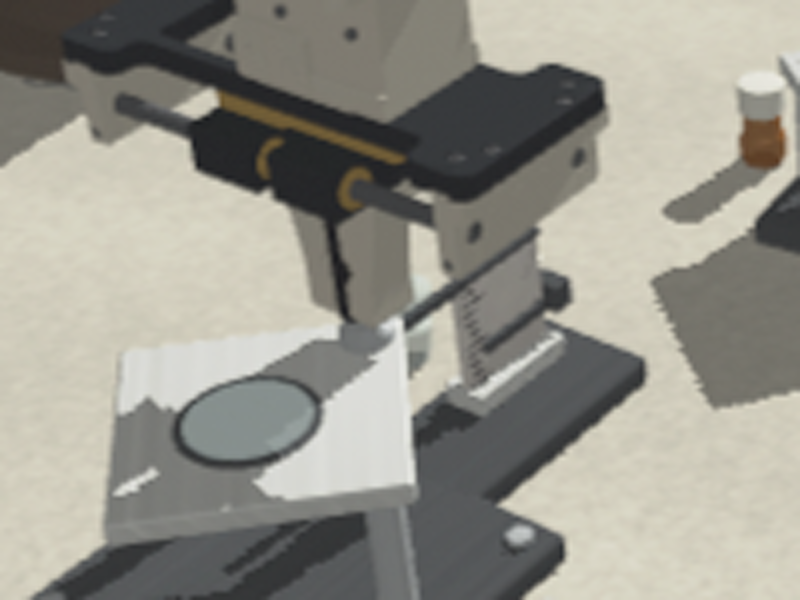

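The fingertip stands just over the pad (crop 365,330), and both the pointer and the marker bar (crop 515,330) stay visible. Now a partial press.

Emit:
move_arm(
  increments=[
    {"jaw":-1,"dx":0,"dy":0,"dz":0.002,"twist":0},
    {"jaw":-1,"dx":0,"dy":0,"dz":0.002,"twist":0},
    {"jaw":-1,"dx":0,"dy":0,"dz":0.002,"twist":0},
    {"jaw":-1,"dx":0,"dy":0,"dz":0.002,"twist":0},
    {"jaw":-1,"dx":0,"dy":0,"dz":0.002,"twist":0},
    {"jaw":-1,"dx":0,"dy":0,"dz":0.002,"twist":0},
    {"jaw":-1,"dx":0,"dy":0,"dz":0.002,"twist":0},
    {"jaw":-1,"dx":0,"dy":0,"dz":0.001,"twist":0},
    {"jaw":-1,"dx":0,"dy":0,"dz":0,"twist":0},
    {"jaw":-1,"dx":0,"dy":0,"dz":0,"twist":0},
  ],
)

```text
t: 6.98
eef_pos: [0.5048, -0.1586, 0.1542]
ee_rot: [-3.141, -0.0, -1.302]
force: [0.5, 3.8, 4.4]
width: 0.0002
gripper_force: 2.2
```

```bash
cat >> h.py <<'E'
def look(name):
    s=arm.get_state();print(s['t'],s['eef_pos'],s['force'])
    h=(s['eef_pos'][2]-.066-.085)*1e3;y=46.5
    from scipy.optimize import brentq
    th=brentq(lambda t:13/np.cos(t)-y*np.tan(t)-h,-.05,.6);print('theta',th,'tip z',85-155*np.sin(th))
    im=arm.grab_frame('scene');cv2.imwrite('pics/raw_'+name,im)
    cv2.imwrite('pics/'+name,cv2.resize(im[240:300,210:290],None,fx=9,fy=9,interpolation=cv2.INTER_CUBIC))
    for n in('mark','pointer_tip'):
        r=arm.pinpoint('scene',n)
        for d in r[:1]:
            e=d['position'][:2]-O;print(n,np.round([e@ex*1e3,e@ey*1e3,d['position'][2]*1e3],1),round(d['score'],2))
E
python3 - <<'E'
from h import *
look('p1.png')
for th in(0,.2,.25,.29,.31):print(th,[(proj('scene',W(x,.155*np.cos(th),.085-.155*np.sin(th)))-[210,240])*9 for x in(0,.004)])
for z in(.038,.040):print(z,[(proj('scene',W(.001,y,z))-[210,240])*9 for y in(.126,.149,.165)])
E
```

```text
6.9833 [ 0.50483979 -0.15859746  0.15421984] [0.49775177 3.83025056 4.42810244]
theta 0.2135170944125628 tip z 52.155743272255066
mark [  2.3 151.2  38.3] 0.6
pointer_tip [  1.8 151.7  54.3] 0.61
0 [array([377.47667353,  52.96556436]), array([394.61312052,  59.05417994])]
0.2 [array([381.3627448 , 199.52752009]), array([398.25900769, 205.79996341])]
0.25 [array([379.02979257, 237.3912686 ]), array([395.87402921, 243.7160003 ])]
0.29 [array([376.23138254, 267.94779267]), array([393.03641199, 274.31611897])]
0.31 [array([374.52413238, 283.30387268]), array([391.31037369, 289.69457769])]
0.038 [array([304.7735204 , 342.05994232]), array([383.24595802, 279.97178171]), array([436.31005395, 237.98694969])]
0.04 [array([303.75227868, 333.25383075]), array([382.32625364, 271.24577914]), array([435.45738474, 229.31640086])]
```

View pics/p1.png

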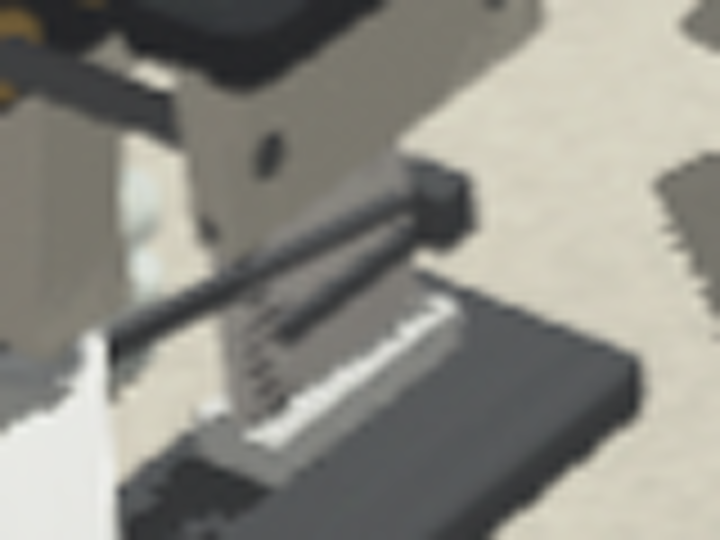

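The pointer is partly down: it crosses the scale's left edge at crop (235,275) and its tip is near (410,200). The bar runs from (285,333) to (415,238). I'll fit the pointer's angle from pixels, using the rest image as reference.

```bash
cat >> h.py <<'E'
def fit(f,par,ys,x,off=(0,0)):
    "par->height func; returns best parameter by darkest projected line"
    im=cv2.GaussianBlur(cv2.cvtColor(cv2.imread('pics/raw_'+f),cv2.COLOR_BGR2GRAY).astype(np.float32),(0,0),.7)
    i=arm.camera_info('scene');T=np.linalg.inv(i['extrinsics']);best=[]
    for p in par:
        P=np.array([W(x,*g) for g in ys(p)]);q=(P@T[:3,:3].T+T[:3,3])@i['K'].T;q=(q[:,:2]/q[:,2:]+off).astype(np.float32)
        best.append(cv2.remap(im,q[:,0][None],q[:,1][None],cv2.INTER_LINEAR).mean())
    best=np.array(best);k=best.argmin();w=np.clip(best.min()+12-best,0,None)*(abs(np.arange(len(best))-k)<15)
    return round(float((w*par).sum()/w.sum()),4),best.min().round(1)
ptr=lambda th,a=.105,b=.15:[(y*np.cos(th),.085-y*np.sin(th)) for y in np.linspace(a,b,30)]
barl=lambda z:[(y,z) for y in np.linspace(.13,.160,25)]
top=lambda z:0
E
python3 - <<'E'
from h import *
for xp in(2e-3,4e-3,6e-3):
  for dv in(0,.7,1.3):
    o=(0,dv)
    print(xp,dv,'rest',fit('s2.png',np.arange(-.06,.06,.002),ptr,xp,o),'now',fit('p1.png',np.arange(.14,.26,.002),lambda t:ptr(t,.105,.14),xp,o))
for xb in(-5e-3,-3.5e-3,-2e-3):
  for dv in(0,.7,1.3): print(xb,dv,[fit(f,np.arange(.032,.048,.0005),barl,xb,(0,dv)) for f in('s2.png','p1.png')])
E
```

```text
0.002 0 rest (0.0175, np.float32(74.3)) now (0.2007, np.float32(77.7))
0.002 0.7 rest (0.0077, np.float32(74.3)) now (0.1903, np.float32(77.7))
0.002 1.3 rest (-0.0006, np.float32(74.3)) now (0.1813, np.float32(77.6))
0.004 0 rest (0.003, np.float32(74.9)) now (0.1882, np.float32(78.5))
0.004 0.7 rest (-0.0068, np.float32(75.0)) now (0.1778, np.float32(78.5))
0.004 1.3 rest (-0.0152, np.float32(75.1)) now (0.1688, np.float32(78.7))
0.006 0 rest (-0.0116, np.float32(76.2)) now (0.1757, np.float32(79.6))
0.006 0.7 rest (-0.0213, np.float32(76.4)) now (0.1653, np.float32(79.8))
0.006 1.3 rest (-0.0298, np.float32(76.5)) now (0.1563, np.float32(80.0))
-0.005 0 [(0.0376, np.float32(66.9)), (0.0376, np.float32(71.8))]
-0.005 0.7 [(0.0389, np.float32(66.9)), (0.0389, np.float32(71.8))]
-0.005 1.3 [(0.04, np.float32(66.9)), (0.0401, np.float32(71.8))]
-0.0035 0 [(0.0391, np.float32(67.0)), (0.0391, np.float32(71.9))]
-0.0035 0.7 [(0.0405, np.float32(67.0)), (0.0405, np.float32(71.9))]
-0.0035 1.3 [(0.0416, np.float32(67.0)), (0.0416, np.float32(71.9))]
-0.002 0 [(0.0407, np.float32(67.0)), (0.0407, np.float32(71.9))]
-0.002 0.7 [(0.042, np.float32(67.0)), (0.042, np.float32(71.8))]
-0.002 1.3 [(0.0431, np.float32(66.9)), (0.0431, np.float32(71.8))]
```

Emit:
move_arm(
  increments=[
    {"jaw":-1,"dx":-0.0005,"dy":0,"dz":0.001,"twist":0},
    {"jaw":-1,"dx":-0.0005,"dy":0,"dz":0.001,"twist":0},
    {"jaw":-1,"dx":0,"dy":0,"dz":0.001,"twist":0},
    {"jaw":-1,"dx":0,"dy":0,"dz":0.0005,"twist":0},
    {"jaw":-1,"dx":0,"dy":0,"dz":0.0005,"twist":0},
    {"jaw":-1,"dx":0,"dy":0,"dz":0,"twist":0},
  ],
)

```text
t: 7.63
eef_pos: [0.5047, -0.1582, 0.1503]
ee_rot: [-3.141, -0.001, -1.302]
force: [0.8, -1.1, 4.9]
width: 0.0004
gripper_force: 2.7
```

```bash
cat >> h.py <<'E'
def state(f):
    look(f)
    for a,b in((.1,.13),(.105,.14),(.105,.15)):
        t=fit(f,np.arange(.14,.40,.002),lambda t:ptr(t,a,b),.003,(0,.7));print(t,'tipz',85-155*np.sin(t[0]))
    print('bar',fit(f,np.arange(.032,.048,.0005),barl,-.0035,(0,.7)))
E
python3 - <<'E'
from h import *
state('p2.png')
E
```

```text
7.6333 [ 0.50470922 -0.15817847  0.15031447] [ 0.78112108 -1.08066536  4.88894833]
theta 0.29805591749193044 tip z 39.48232855479773
mark [  4.6 150.3  38.7] 0.52
pointer_tip [  2.  149.2  43.9] 0.63
(0.2581, np.float32(74.1)) tipz 45.437188058730925
(0.2647, np.float32(71.9)) tipz 44.448942064258674
(0.2649, np.float32(72.2)) tipz 44.419022573542115
bar (0.0408, np.float32(72.5))
```

Emit:
move_arm(
  increments=[
    {"jaw":-1,"dx":0,"dy":0,"dz":0.0006,"twist":0},
    {"jaw":-1,"dx":0,"dy":0,"dz":0.0006,"twist":0},
    {"jaw":-1,"dx":0,"dy":0,"dz":0,"twist":0},
  ],
)

```text
t: 8.03
eef_pos: [0.5048, -0.1582, 0.1492]
ee_rot: [-3.141, -0.001, -1.302]
force: [-0.0, -1.8, 5.2]
width: 0.0004
gripper_force: 2.9
```

Run:
```python
from h import *
state('p3.png'); look('p3b.png'); look('p3c.png')
```

```text
8.0333 [ 0.50475189 -0.15817338  0.14917884] [-0.04812424 -1.78723528  5.15926856]
theta 0.3222678859279142 tip z 35.908631343405666
mark [  3.  147.5  38.5] 0.54
pointer_tip [  3.1 149.5  40.5] 0.4
(0.2812, np.float32(73.2)) tipz 41.986149045224764
(0.2844, np.float32(72.1)) tipz 41.50985142186431
(0.2829, np.float32(74.6)) tipz 41.73306078013022
bar (0.04, np.float32(77.9))
8.1833 [ 0.50471718 -0.158188    0.14922408] [ 1.15411684 -1.67457444  5.93754928]
theta 0.32130731766955617 tip z 36.049877228410466
mark [  4.9 151.9  42.2] 0.56
pointer_tip [  1.5 148.3  38.4] 0.7
8.3333 [ 0.50473829 -0.15816579  0.14924328] [ 0.01517625 -1.40667394  5.69616497]
theta 0.3208994996535644 tip z 36.109858123206806
mark [-32.1 359.7   1.1] 0.68
pointer_tip [  2.2 150.2  39.9] 0.59
```

View pics/p3.png

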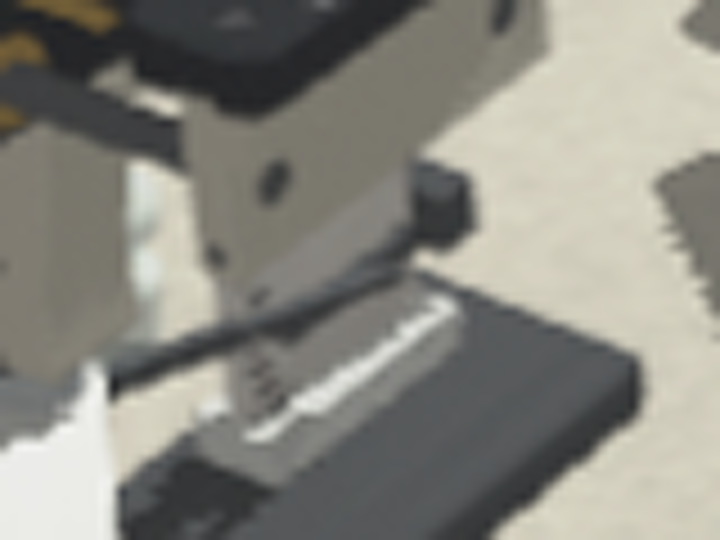

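The pointer tip is at crop (400,270), just in front of the bar. Allowing for parallax, it is about 1 mm above level. One last small nudge, then hold, then release.

Emit:
move_arm(
  increments=[
    {"jaw":-1,"dx":0,"dy":0,"dz":0.0003,"twist":0},
    {"jaw":-1,"dx":0,"dy":0,"dz":0,"twist":0},
    {"jaw":-1,"dx":0,"dy":0,"dz":0,"twist":0},
    {"jaw":-1,"dx":0,"dy":0,"dz":0,"twist":0},
    {"jaw":-1,"dx":0,"dy":0,"dz":0,"twist":0},
    {"jaw":-1,"dx":0,"dy":0,"dz":0,"twist":0},
  ],
)

```text
t: 8.98
eef_pos: [0.5047, -0.1582, 0.149]
ee_rot: [-3.141, -0.001, -1.302]
force: [0.3, -1.7, 5.9]
width: 0.0003
gripper_force: 2.9
```

Run:
```python
from h import *
state('p4.png')
```

```text
8.9833 [ 0.50470794 -0.15820384  0.14895857] [ 0.3416014  -1.67162946  5.9186433 ]
theta 0.3269395031620331 tip z 35.22234586375276
mark [  3.1 147.4  38.9] 0.5
pointer_tip [307.8 182.9  -5. ] 0.7
(0.2848, np.float32(72.8)) tipz 41.45034543185157
(0.2872, np.float32(72.8)) tipz 41.09345615176797
(0.2858, np.float32(74.9)) tipz 41.301610962401874
bar (0.04, np.float32(78.4))
```

Emit:
move_arm(
  increments=[
    {"jaw":-1,"dx":0,"dy":0,"dz":0,"twist":0},
    {"jaw":-1,"dx":0,"dy":0,"dz":0,"twist":0},
    {"jaw":-1,"dx":0,"dy":0,"dz":0,"twist":0},
    {"jaw":-1,"dx":0,"dy":0,"dz":0,"twist":0},
    {"jaw":-1,"dx":0,"dy":0,"dz":0,"twist":0},
    {"jaw":-1,"dx":0,"dy":0,"dz":0,"twist":0},
    {"jaw":-1,"dx":0,"dy":0,"dz":0,"twist":0},
  ],
)

```text
t: 9.72
eef_pos: [0.5047, -0.1582, 0.149]
ee_rot: [-3.141, -0.001, -1.302]
force: [0.4, -1.9, 5.8]
width: 0.0005
gripper_force: 2.9
```

Emit:
move_arm(
  increments=[
    {"jaw":-1,"dx":0,"dy":0,"dz":0.0002,"twist":0},
    {"jaw":-1,"dx":0,"dy":0,"dz":0,"twist":0},
    {"jaw":-1,"dx":0,"dy":0,"dz":0,"twist":0},
    {"jaw":-1,"dx":0,"dy":0,"dz":0,"twist":0},
    {"jaw":-1,"dx":0,"dy":0,"dz":0,"twist":0},
    {"jaw":-1,"dx":0,"dy":0,"dz":0,"twist":0},
    {"jaw":-1,"dx":0,"dy":0,"dz":0,"twist":0},
    {"jaw":-1,"dx":0,"dy":0,"dz":0,"twist":0},
    {"jaw":-1,"dx":0,"dy":0,"dz":0,"twist":0},
    {"jaw":-1,"dx":0,"dy":0,"dz":0,"twist":0},
    {"jaw":-1,"dx":0,"dy":0,"dz":0,"twist":0},
    {"jaw":-1,"dx":0,"dy":0,"dz":0,"twist":0},
  ],
)

```text
t: 10.72
eef_pos: [0.5047, -0.1582, 0.1488]
ee_rot: [-3.141, -0.001, -1.302]
force: [-0.1, -1.1, 6.4]
width: 0.0004
gripper_force: 3.0
```

Emit:
move_arm(
  increments=[
    {"jaw":-1,"dx":0,"dy":0,"dz":-0.003,"twist":0},
    {"jaw":-1,"dx":0,"dy":0,"dz":-0.003,"twist":0},
    {"jaw":-1,"dx":0,"dy":0,"dz":-0.003,"twist":0},
    {"jaw":-1,"dx":0,"dy":0,"dz":-0.003,"twist":0},
    {"jaw":-1,"dx":0,"dy":0,"dz":-0.004,"twist":0},
    {"jaw":-1,"dx":0,"dy":0,"dz":-0.01,"twist":0},
    {"jaw":-1,"dx":0,"dy":0,"dz":-0.025,"twist":0},
    {"jaw":-1,"dx":0,"dy":0,"dz":-0.025,"twist":0},
    {"jaw":-1,"dx":0,"dy":0,"dz":-0.025,"twist":0},
    {"jaw":-1,"dx":0,"dy":0,"dz":-0.02,"twist":0},
    {"jaw":-1,"dx":0,"dy":0,"dz":0,"twist":0},
    {"jaw":-1,"dx":0,"dy":0,"dz":0,"twist":0},
  ],
)

```text
t: 11.72
eef_pos: [0.5044, -0.1575, 0.2709]
ee_rot: [-3.139, 0.0, -1.302]
force: [-0.6, 0.7, -0.5]
width: 0.0006
gripper_force: 0.0
```

Run:
```python
from h import *
look('e1.png')
print(fit('e1.png',np.arange(-.06,.06,.002),ptr,.003,(0,.7)),fit('e1.png',np.arange(.032,.048,.0005),barl,-.0035,(0,.7)),fit('s2.png',np.arange(-.06,.06,.002),ptr,.003,(0,.7)))
a=cv2.imread('pics/raw_s2.png');b=cv2.imread('pics/raw_e1.png');print(cv2.absdiff(a,b)[240:400,130:290].mean())
```

```text
11.7167 [ 0.50438682 -0.15751766  0.27086039] [-0.55259245  0.67024381 -0.49675077]Traceback (most recent call last):
  File "<stdin>", line 2, in <module>
  File "h.py", line 17, in look
    th=brentq(lambda t:13/np.cos(t)-y*np.tan(t)-h,-.05,.6);print('theta',th,'tip z',85-155*np.sin(th))
    r = _zeros._brentq(f, a, b, xtol, rtol, maxiter, args, full_output, disp)
ValueError: f(a) and f(b) must have different signs
```

Run:
```python
from h import *
cv2.imwrite('pics/raw_e1.png',arm.grab_frame('scene'))
print(fit('e1.png',np.arange(-.06,.06,.002),ptr,.003,(0,.7)),fit('e1.png',np.arange(.032,.048,.0005),barl,-.0035,(0,.7)),fit('s2.png',np.arange(-.06,.06,.002),ptr,.003,(0,.7)))
a=cv2.imread('pics/raw_s2.png');b=cv2.imread('pics/raw_e1.png');print(cv2.phaseCorrelate(*[np.float64(cv2.cvtColor(i,6)[300:390,110:290]) for i in(a,b)]))
```

```text
(0.0004, np.float32(75.4)) (0.0405, np.float32(67.6)) (0.0004, np.float32(74.6))
((-0.0027268926349819367, 0.0014447052568371532), 0.997780707037521)
```

View pics/raw_e1.png

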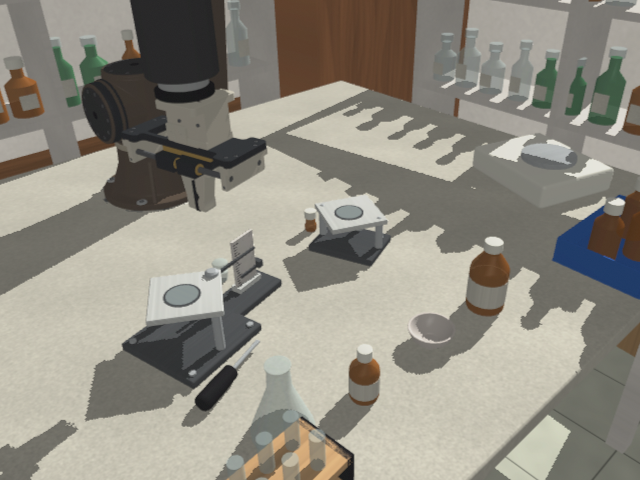

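The plate has sprung back level with the pointer at (250,250). The mount and marker haven't moved, and the gripper is clear of everything at (200,200).

```bash
python3 -c "
from station import arm
print(arm.job_done())"
```

```text
the job is handed in; nothing more can be done
None
```

I pressed the pad until the pointer was level with the marker bar to within about 1 mm by camera estimate, held it over a second, then let the plate spring back to level. The mount and marker had not moved in the final camera check, and the job is handed in.

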